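# Hold a circuit board home in the test jig with the spacer

### The arm

A 7-joint arm with a two-finger parallel gripper is mounted at the origin on the work surface. World frame = base frame: x ahead of the robot, y to its left, z up, the work surface at z = 0. Lengths are in m, angles in rad, forces in N, time in s.
With the tool pointing down it reaches from about 0.4 to 0.85 m from the base axis. Payload 10.4 kg.
Tool frame: the origin (TCP) lies at the very end of the fingers, on their centre line; the grasp point (between the pads) lies behind it (r.hold_point_z is the z of the grasp point in the tool frame, in m); z points along the fingers, y is the direction in which the jaws open and shut (so a half turn about z gives the same grasp; the last joint's range is limited). The gripper opens to 85 mm and grips with 20 to 120 N. Pads are 22 mm wide; open, the fingers measure 114 mm over their backs; the gripper's body (76 mm by 85 mm) begins 54 mm behind the grasp point. The pads swing forward as they close: fully open they stand 13 mm farther back than shut.
Start: joints at [-1.218, 0.332, -0.065, 1.46, 0.022, 1.35, -0.088], TCP at [0.229, 0.581, 0.231] pointing down, gripper open.
Joint ranges: [-2.6, 2.6], [-0.5, 2.12], [-1.47, 1.34], [0.16, 2.42], [-1.27, 4.41], [0.06, 2.06], [-2.6, 2.6]. Speed limits (rad/s): [2.22, 2.22, 2.79, 2.79, 3.14, 3.14, 3.14].

### API

Orientations are given as a rotation vector (axis times angle).
In Python, from rig import r gives the robot as it stands. Calls block until the motion is done:
- r.goto(position, orientation): joint-space move of the TCP to a pose.
- r.move_linear(position, attitude=None, velocity=0.15, stop_force=None): straight line of the TCP; attitude=None keeps the orientation; velocity is the mean speed in m/s. With stop_force (N) it stops when the force on the tool has changed by that much, and returns True; else False.
- r.goto_joints(angles): joint-space move.
- r.open() and r.grab(strength=None): open the fingers fully, or close them until they stop; strength is the grip in N (None keeps the last).
- r.sleep(seconds).
- r.ik(position, orientation): joint angles nearest the present ones, or None.
- r.state(): the state.
- r.capture(name): name is "scene" or "side" or "wrist"; returns (picture, depth): 384x512x3 uint8, blue, green, red; 384x512 float32, m along the optical axis (not along the pixel's ray), 0 where there is no reading.
- r.camera_info(name): a dict with "K" (3x3 intrinsics, pixels), "R" (3x3) and "t" (3): a world point X has camera coordinates R X + t; the wrist camera has in their place "tool_from_camera" (4x4, takes a point from camera to tool coordinates, whose origin is the TCP and whose axes are the flange's). Camera axes: x right, y down, z forward; pixel columns grow to the right and rows downward; lengths in m; the calibration is good to about 2 mm. A picture is of the moment at which its call begins: read the wrist's pose just before it. camera_info takes no time and is no camera call.
A pose or a line that the arm cannot do raises r.Unreachable and nothing moves.
- r.hand_in(): hands the job in, once; it reports no verdict.
The state is a dict: "clock": time; "qpos": joint angles; "joint_velocities": joint speeds; "joint_efforts": joint torques, N m; "eef_pos": TCP position; "eef_rot": TCP orientation; "wrist_force": force on the tool from outside, world axes, zero at the start; "ft_torque": the same for the moment, N m; "width": finger opening in m.
Only numpy, scipy, OpenCV 4.12 (cv2) and the standard library are available. Lean on these libraries where they do the work, as an engineer would, in place of code of your own. Each camera call takes 0.05 s, during which the arm holds its last target. There are 200 camera calls.

### The job

Lift the yellow spacer out of its black stand and lower its tongue, upright, to the floor of the test jig, into the gap between the circuit board and the blue step block that leaves enough room (the other block's gap is too narrow). Then push the spacer against the board's edge, feeling for the stop, until the board's opposite edge sits flush against both brass pads of the fence, against its spring plunger. Finish while still gripping the spacer and holding the board firmly pressed home; touch the board only with the spacer and leave the other things on the bench alone.

Things in the scene. Friction and masses are not known exactly. Their poses are not given: they have to be found in the camera images.
- jig: Fixed test jig: aluminium plate 200 x 176 x 12 mm (its x, y, z), origin at the centre of its underside on the bench; its floor is the top, z = +12 mm. Its +x points from the blue blocks across the board to the fence: pushing along jig +x drives the board home. Side guides 10 mm tall at y = +/-72.5 mm leave the board 2.5 mm play each side.
- fence: Steel fence on the jig, 150 mm long, 14 mm tall, origin at the jig's centre at floor height, axes as the jig's. Its two brass stop pads (y = -58, +58 mm) have their faces at x = +50 mm. Between them a sprung plunger juts 6 mm past the faces and pushes the board back with 1.8 N (out) to 2.7 N (board flush).
- board_mid (a point): Centre of the loose green circuit board, 80 x 140 x 10 mm (x, y, z; parts on top reach 9 mm higher), 150 g, flat on the jig's floor, axes near the jig's. It starts 6.5 to 10 mm short of flush; flush, this point is at jig x = +10 mm and its block-side edge at -30 mm. Pushed in the wide gap it needs 5 to 8 N to bring both ends home; the stop is rigid; 10 to 20 N holds well.
- board_left (a point): Point on the board's fence-side edge opposite the +y brass pad, half-way up (40 mm ahead of and 58 mm to +y of the board's centre).
- board_right (a point): Point on the board's fence-side edge opposite the -y brass pad, half-way up.
- wide_gap_block: The shallower of two fixed blue blocks, 36 x 38 x 20 mm (x, y, z), on the jig's floor 20 mm to one side (+y or -y, it varies) of its middle line. Origin at floor height, mid-width, at jig x = -78 mm; axes as the jig's. Its face to the board is at its x = +18 mm; the gap to the board's edge is 20 to 23.5 mm at the start, 30 mm with the board flush.
- narrow_gap_block: The deeper blue step block beside it, 54.5 mm deep, 38 mm wide, 20 mm tall. Its origin is likewise 18 mm ahead of its rear side, at floor height; its face is at its x = +36.5 mm, leaving only 1.5 to 5 mm to the board (11.5 mm with the board flush): the tongue does not fit.
- stand: Fixed black stand block 75 x 75 x 45 mm for the spacer, origin at the centre of its underside. Its pocket (17 x 23 mm, 35 mm deep, axes along the stand's x and y) holds the spacer's tongue.
- spacer_mid (a point): Centre, half-way up, of the yellow plastic spacer, 85 mm tall in all, about 60 g; underside 42.5 mm below. Lower 40 mm: slippery tongue 14 mm thick (x) and 20 mm wide (y). Upper 45 mm: grip 22 mm (x) by 20 mm (y). It starts upright in the stand, underside 10 mm above the bench, axes as the stand's. In the gap its thickness (x) lies along the jig's x, either way round.
- spacer_tip (a point): Centre of the underside of the spacer's tongue.
- shell: Bystander: open half of a handheld tester's case, black outside and orange inside, 85 x 135 x 28 mm.
- spare_board: Bystander: spare green circuit board lying on the bench, 70 x 130 x 8 mm.
- driver: Bystander: screwdriver, 170 mm long, lying on the bench.
- dust_brush: Bystander: brush, 160 mm long, lying on the bench.
- cleaner: Bystander: small amber bottle, 44 mm wide, 100 mm tall, standing on the bench.
- spool: Bystander: blue spool, 56 mm wide, 42 mm tall, standing on the bench.

How it is judged:
On the way, in this order (a step that is already met when the one before it is completed fails the run):
1. the spacer is lifted clear of its stand (height (world z) of spacer_tip above 0.055 m), for 0.1 s.
2. the spacer's tongue is down in the wide gap, before the board is home (x of spacer_tip in the frame of wide_gap_block between 0.02 and 0.048 m and y of spacer_tip in the frame of wide_gap_block between -0.015 and 0.015 m and z of spacer_tip in the frame of wide_gap_block between -0.003 and 0.008 m and x of any of board_left, board_right in the frame of fence below 0.0475 m), for 0.1 s.
At the end, for the whole second after the job is handed in: Board edge within 2 mm of both brass pads, pressed on the fence with over 1.5 N; spacer gripped, pressing the board with over 3.5 N, upright within 0.2 rad, tongue in the wide gap within 15 mm of the block's middle and 8 mm of the floor; board and spacer at rest, arm not touching the board (x of spacer_tip in the frame of wide_gap_block between 0.02 and 0.048 m and y of spacer_tip in the frame of wide_gap_block between -0.015 and 0.015 m and z of spacer_tip in the frame of wide_gap_block between -0.003 and 0.008 m and x of each of board_left, board_right in the frame of fence above 0.048 m and contact force between board and fence above 1.5 N and contact force between spacer and board above 3.5 N and contact force between the fingers and spacer above 3 N and angle between spacer_tip's own z axis and vertical below 0.2 rad and contact force between each of the arm, the fingers and board below 0.5 N and linear speed of each of board, spacer below 0.02 m/s); the arm keeps its last pose, push and grip.
It fails at once if a bystander is moved by more than 20 mm (distance of any of shell, spare_board, driver, dust_brush, cleaner, spool from where it was at the start of the episode above 0.02 m).
It fails at once if the arm or fingers push on the board directly (over 2 N) (contact force between any of the arm, the fingers and board above 2 N).
It also fails if it takes over 45 s, if anything falls off the work surface, if the arm or the gripper's body presses on something with over 40 N, if the wrist force passes 120 N, or if a joint passes its speed limit or range.

## Working session

There is one attempt and no reset: what is moved stays moved. The work goes in short steps, each a Python script; the robot and the scene stay as the last script left them, time stands still between calls to the robot, and variables do not carry over. Pictures are saved under pics/ and viewed, about 8 in all and at most 12, crops included, and the job is handed in when it is done.

```bash
mkdir -p pics; ls
python3 - <<'E'
from rig import r
import cv2,numpy as np
np.set_printoptions(precision=4,suppress=True)
for n in ("scene","side"):
    p,d=r.capture(n); cv2.imwrite(f"pics/{n}0.png",p); np.save(f"pics/{n}0.npy",d); c=r.camera_info(n); print(n,c)
print(r.camera_info("wrist"),r.hold_point_z); print(r.state())
E
```

```text
pics
scene {'K': array([[385.1623,   0.    , 256.4949],
       [  0.    , 385.1623, 195.1934],
       [  0.    ,   0.    ,   1.    ]]), 'R': array([[-0.3963,  0.9181, -0.007 ],
       [ 0.7582,  0.3229, -0.5665],
       [-0.5178, -0.2298, -0.8241]]), 't': array([ 0.216 , -0.3793,  1.4054])}
side {'K': array([[471.587 ,   0.    , 256.5582],
       [  0.    , 471.587 , 189.8022],
       [  0.    ,   0.    ,   1.    ]]), 'R': array([[ 0.9995, -0.0317,  0.0082],
       [-0.0182, -0.7465, -0.6652],
       [ 0.0272,  0.6647, -0.7467]]), 't': array([-0.5285,  0.0576,  1.5396])}
{'K': array([[272.3806,   0.    , 256.7204],
       [  0.    , 272.3806, 195.7875],
       [  0.    ,   0.    ,   1.    ]]), 'tool_from_camera': array([[ 0.0001, -0.9571, -0.2898,  0.0745],
       [ 1.    ,  0.    ,  0.0003,  0.0002],
       [-0.0003, -0.2898,  0.9571, -0.1421],
       [ 0.    ,  0.    ,  0.    ,  1.    ]])} -0.0187
{'clock': 0.1, 'qpos': array([-1.2176,  0.3328, -0.0647,  1.4609,  0.0216,  1.3498, -0.0885]), 'joint_velocities': array([ 0.0001, -0.0033, -0.0002, -0.0008,  0.0006, -0.0019,  0.0027]), 'joint_efforts': array([  0.0014, -62.6741,   0.049 , -39.2425,   0.0163,   0.0069,
        -0.    ]), 'eef_pos': array([0.2293, 0.5811, 0.2306]), 'eef_rot': array([-0.5868, -3.0862,  0.0019]), 'wrist_force': array([ 0.184 , -0.2951, -0.7119]), 'ft_torque': array([-0.0087, -0.0014,  0.0534]), 'width': 0.08547527861142566}
```

View pics/scene0.png

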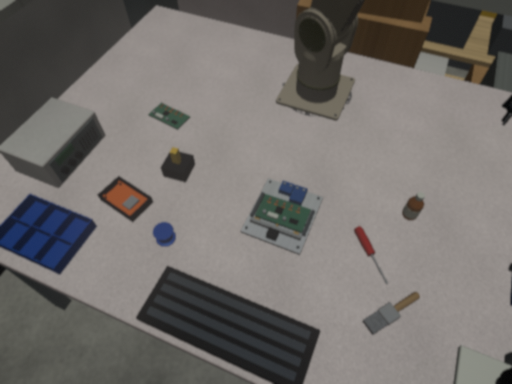

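View pics/side0.png

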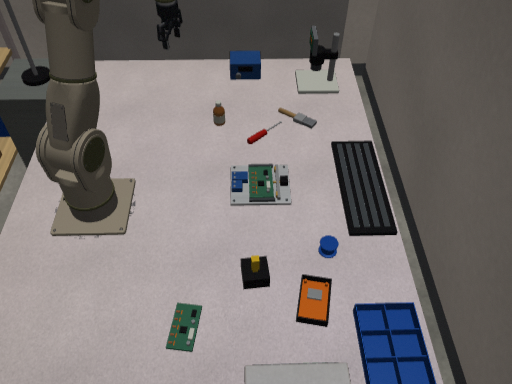

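The scene view (jig ~(283,215), stand ~(178,165)) and the side view (jig ~(261,185), stand ~(255,272), spacer top ~(255,262)) show the layout. The blue blocks are on the robot side of the jig and the fence is on the far side.

```bash
cat > h.py <<'E'
from rig import r
import cv2,numpy as np
from scipy.spatial.transform import Rotation as Ro
np.set_printoptions(precision=4,suppress=True)
def cam(n,st=None):
    c=r.camera_info(n)
    if n!="wrist": return c["K"],c["R"].T,-c["R"].T@c["t"]   # world_from_cam R, centre
    Rt=Ro.from_rotvec(st["eef_rot"]).as_matrix(); T=c["tool_from_camera"]
    return c["K"],Rt@T[:3,:3],Rt@T[:3,3]+st["eef_pos"]
def ray(C,uv,z):
    K,R,o=C; uv=np.atleast_2d(uv).astype(float)
    d=np.c_[uv,np.ones(len(uv))]@np.linalg.inv(K).T@R.T
    return o+d*((z-o[2])/d[:,2])[:,None]
def cloud(C,d):
    K,R,o=C; v,u=np.mgrid[:d.shape[0],:d.shape[1]]
    p=np.stack([(u-K[0,2])/K[0,0]*d,(v-K[1,2])/K[1,1]*d,d],-1)
    return p@R.T+o
def down(yaw):  # tool z down, tool x at world angle yaw, 
    return Ro.from_matrix(np.array([[np.cos(yaw),np.sin(yaw),0],[np.sin(yaw),-np.cos(yaw),0],[0,0,-1]])).as_rotvec()
def snap(n,tag):
    st=r.state(); p,d=r.capture(n); cv2.imwrite(f"pics/{tag}.png",p); np.save(f"pics/{tag}.npy",d)
    C=cam(n,st); np.savez(f"pics/{tag}.npz",K=C[0],R=C[1],o=C[2]); return C,p,d
E
python3 - <<'E'
from h import *
for n,pts in (("scene",[((283,217),.012),((178,165),.045),((176,153),.095)]),("side",[((261,185),.012),((255,268),.045),((255,258),.095)])):
    for uv,z in pts: print(n,uv,ray(cam(n),uv,z)[0])
m=Ro.from_rotvec(r.state()["eef_rot"]).as_matrix(); print(m)
E
```

```text
scene (283, 217) [0.5542 0.0856 0.012 ]
scene (178, 165) [ 0.5269 -0.2642  0.045 ]
scene (176, 153) [ 0.5221 -0.2636  0.095 ]
side (261, 185) [0.5461 0.075  0.012 ]
side (255, 268) [ 0.5154 -0.2728  0.045 ]
side (255, 258) [ 0.5151 -0.2722  0.095 ]
[[-0.9302  0.367  -0.0004]
 [ 0.367   0.9302 -0.0012]
 [-0.0001 -0.0012 -1.    ]]
```

Run:
```python
from h import *
for tag,x,y in (("jig1",.50,.08),("stand1",.48,-.268)):
    r.goto([x,y,.25],down(np.pi)); r.sleep(.3); snap("wrist",tag); print(r.state()["eef_pos"],r.state()["qpos"],r.state()["clock"])
a=cv2.imread("pics/jig1.png");b=cv2.imread("pics/stand1.png"); cv2.imwrite("pics/ab.png",np.vstack([a[:,:],b])[:, :])
c=lambda i:cv2.resize(i[90:330,106:406],None,fx=2,fy=2,interpolation=cv2.INTER_CUBIC)
cv2.imwrite("pics/jig1c.png",c(a));cv2.imwrite("pics/stand1c.png",c(b))
```

```text
[0.5    0.0802 0.25  ] [-0.6296  0.0482  0.3963  1.7604 -0.0191  1.3368  1.3418] 2.5
[ 0.4802 -0.2675  0.25  ] [-0.2846  0.1826  0.8109  1.6713 -0.1356  1.3458  2.1199] 4.1583
```

View pics/jig1c.png

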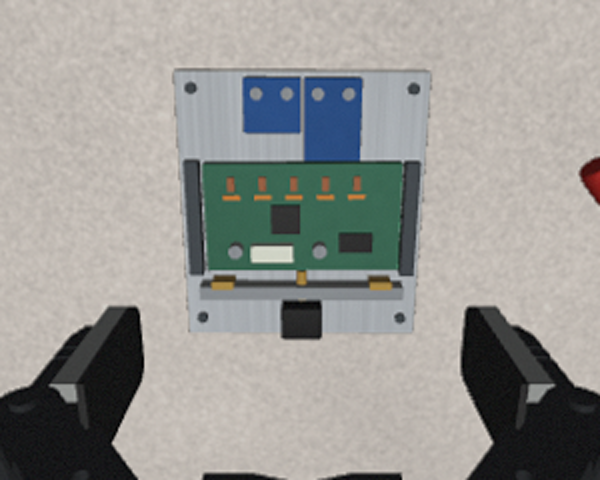

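View pics/stand1c.png

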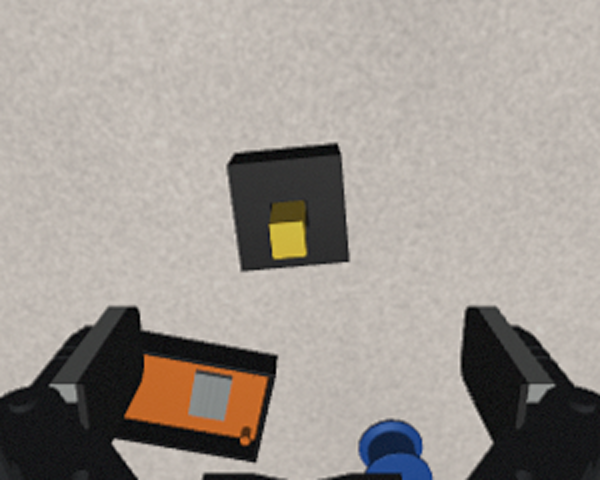

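The jig view (crop = 2x, offset 106,90) shows the jig nearly aligned with world axes. The shallow block (wide gap) is at the left, around (272,105), so it is on jig −y. The fence is at the bottom, towards +x. The stand view shows the stand's top face spanning (230–348,155–270) and the spacer top at ~(288,240). Next I'll measure both.

```bash
cat >> h.py <<'E'
def load(tag):
    z=np.load(f"pics/{tag}.npz"); return (z["K"],z["R"],z["o"]),cv2.imread(f"pics/{tag}.png"),np.load(f"pics/{tag}.npy")
def rect(C,mask,z):
    m=mask.astype(np.uint8); cs,_=cv2.findContours(m,cv2.RETR_EXTERNAL,cv2.CHAIN_APPROX_NONE)
    c=max(cs,key=cv2.contourArea)[:,0]; p=ray(C,c,z)[:,:2]
    (cx,cy),s,a=cv2.minAreaRect((p*1000).astype(np.float32)); return np.array([cx,cy]),np.array(s),a,p
E
python3 - <<'E'
from h import *
for tag in("jig1","stand1"):
    C,p,d=load(tag); P=cloud(C,d); z=P[...,2]; hsv=cv2.cvtColor(p,cv2.COLOR_BGR2HSV)
    v,u=np.mgrid[:384,:512]; roi=(v>100)&(v<255)&(u>180)&(u<340)
    print(tag,"bench z",np.median(z[60:110,250:300]),z[60:110,250:300].std())
    H,S,V=cv2.split(hsv); 
    if tag=="jig1":
        for n,m,zz in (("plate",(z>.006)&roi,.012),("blue",(H>100)&(H<130)&(S>120)&roi,.032),("green",(H>60)&(H<95)&(S>80)&roi,.022)):
            print(n,rect(C,m,zz)[:3],np.median(z[m]))
        m=(H>100)&(H<130)&(S>120)&roi
        print([np.array(ray(C,((106+a/2),(90+b/2)),.032)[0]) for a,b in((244,77),(300,132),(304,78),(361,161))])
    else:
        m=(z>.035)&(z<.05)&roi; print("stand",rect(C,m|((z>.05)&roi),.045)[:3])
        m=(z>.088)&roi; print("top",rect(C,m,.095)[:3],m.sum(), np.median(z[m]))
        m=(H>20)&(H<35)&(S>120)&roi; print("yellow",m.sum(), np.median(V[m])); m&=V>.75*V[m].max(); print(rect(C,m,.095)[:3])
E
```

```text
jig1 bench z -0.0005816809306943005 0.02219093959095445
plate (array([537.8524,  79.7204]), array([175.8509, 196.1919]), 89.7489242553711) 0.020919109691263676
blue (array([471.6939, 101.5219]), array([53.6296, 35.4111]), 0.17650406062602997) 0.03137513872872355
green (array([541.3959,  81.9263]), array([ 78.9827, 139.2423]), 0.03417280688881874) 0.021372836361940206
[array([0.4443, 0.0439, 0.032 ]), array([0.4797, 0.0799, 0.032 ]), array([0.4449, 0.0824, 0.032 ]), array([0.4991, 0.1208, 0.032 ])]
stand1 bench z -0.0006037367695219398 0.029312978475898827
stand (array([ 511.5162, -275.5968]), array([76.7096, 74.8374]), 5.648231506347656)
top (array([ 511.1023, -275.6368]), array([23.9285, 20.2753]), 4.054864883422852) 464 0.09469094731576028
yellow 505 196.0
(array([ 512.4463, -275.4005]), array([20.7633, 18.9965]), 5.504141807556152)
```

Measured:
- **Jig:** origin ≈ (0.540, 0.0815), yaw ≈ 0, with the wide block at y ≈ 0.0617.
- **Spacer:** ≈ (0.512, −0.2755), yaw ≈ 5.5°, with its 22 mm side along x.

I'll grasp with the jaws along the spacer's x. A closed width of 22 mm will confirm the orientation.

Run:
```python
from h import *
o=down(np.radians(95.5)); print(r.ik([.512,-.2755,.16],o), r.ik([.53,.0617,.2],down(np.pi/2)))
r.goto([.512,-.2755,.16],o)
r.move_linear([.512,-.2755,.054],velocity=.1,stop_force=8)
print(r.state()["eef_pos"],r.state()["wrist_force"])
r.grab(100); s=r.state(); print(s["width"],s["wrist_force"],s["eef_pos"])
r.move_linear([.512,-.2755,.17],velocity=.1); r.sleep(.2)
s=r.state(); print(s["width"],s["wrist_force"],s["clock"],s["qpos"])
a=snap("side","side2")[1]; b=snap("wrist","w2")[1]
cv2.imwrite("pics/c2.png",np.hstack([cv2.resize(a[190:330,190:330],(480,480),interpolation=cv2.INTER_CUBIC),cv2.resize(b[200:384,160:350],(320,480))]))
```

```text
[-0.3575  0.4163  0.9774  1.7131 -0.3665  1.2094  0.8088] [-0.8006  0.1623  0.6676  1.7775 -0.1061  1.2379 -0.1046]
[ 0.5124 -0.2758  0.0546] [-0.5062 -0.3927 -0.2035]
0.020703825702910995 [0.1171 0.5246 1.2759] [ 0.5121 -0.2755  0.0541]
0.020958240803485687 [-0.9918  0.3745 -0.6298] 8.6667 [-0.3643  0.4068  0.9853  1.7023 -0.3574  1.2275  0.8024]
```

View pics/c2.png

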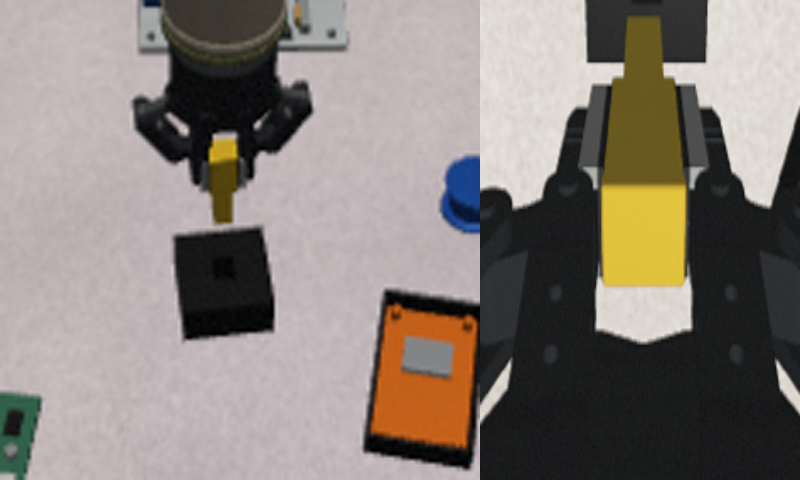

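Side crop: the tongue is clear of the stand, at (222,205). Wrist crop: the grip narrows to the tongue along the jaw direction, so the 14 mm thickness lies along the jaws as wanted. Next I'll take a second jig view at the placing orientation, with the wrist calibration turned by 90°.

Run:
```python
from h import *
o=down(np.pi/2)
r.move_linear([.512,-.2755,.22],velocity=.2)
r.goto([.52,.0,.22],o); r.sleep(.3)
C,p,d=snap("wrist","jig2"); print(r.state()["eef_pos"],r.state()["clock"],r.state()["wrist_force"])
H,S,V=cv2.split(cv2.cvtColor(p,cv2.COLOR_BGR2HSV)); z=cloud(C,d)[...,2]
for n,m,zz in (("blue",(H>100)&(H<130)&(S>120),.032),("green",(H>60)&(H<95)&(S>80),.022)): print(n,rect(C,m,zz)[:3])
cv2.imwrite("pics/jig2c.png",cv2.resize(p[:300,80:460],None,fx=2,fy=2,interpolation=cv2.INTER_CUBIC))
```

```text
[ 0.52   -0.0007  0.22  ] 10.5833 [ 0.3559 -1.1637 -0.6217]
blue (array([472.2329, 100.4689]), array([35.8816, 53.3571]), 89.91206359863281)
green (array([542.602 ,  81.2518]), array([ 78.4889, 138.5644]), 0.25944721698760986)
```

View pics/jig2c.png

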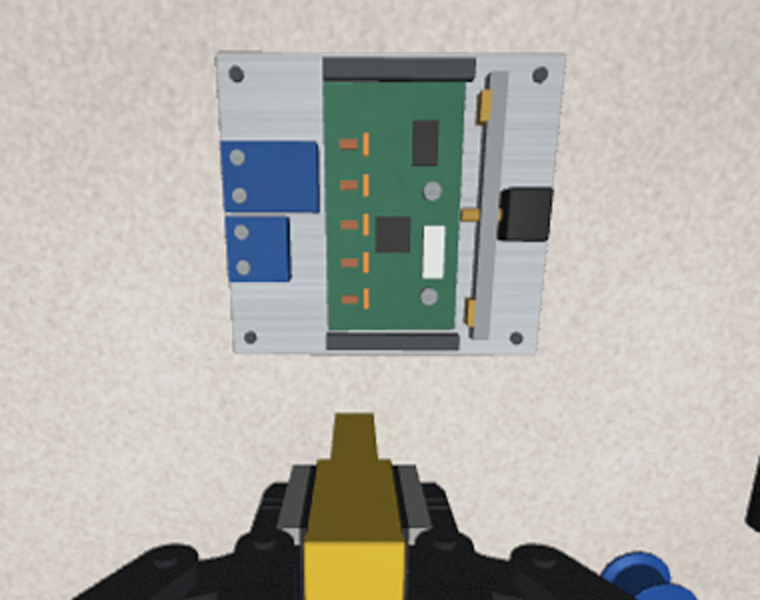

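View: shallow block at (258,248), gap between it and the board edge at x≈292–327, and the tongue centred at (355,414). Both views agree within about 1 mm, so the gap spans x ≈ 0.4805–0.502 and y ≈ 0.061. I'll lower the tongue there with a force stop.

Run:
```python
from h import *
o=down(np.pi/2)
r.goto([.491,.061,.13],o)
r.move_linear([.491,.061,.085],velocity=.1); r.sleep(.3)
print(r.state()["wrist_force"],r.state()["eef_pos"])
print(r.move_linear([.491,.061,.0585],velocity=.03,stop_force=3)); r.sleep(.3)
s=r.state(); print(s["eef_pos"],s["wrist_force"],s["width"],s["clock"])
C,p,d=snap("wrist","g3"); a=snap("side","s3")[1]
cv2.imwrite("pics/g3c.png",np.hstack([cv2.resize(p[100:300,150:350],(400,400)),cv2.resize(a[145:225,215:305],(400,400),interpolation=cv2.INTER_CUBIC)]))
```

```text
[-0.4894 -0.5629 -0.6102] [0.4913 0.0612 0.0854]
False
[0.491  0.0611 0.0586] [-0.4171 -0.0569 -0.5587] 0.021091091505060562 13.3417
```

View pics/g3c.png

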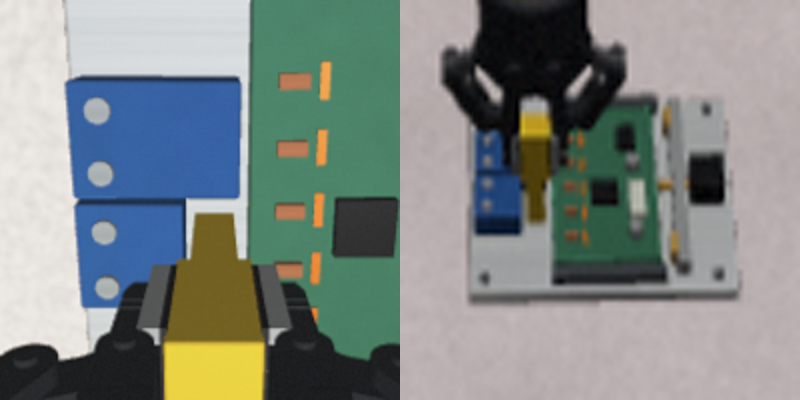

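The tongue is down in the wide gap: left crop (215,250), clear of both the block and the board. Now I'll push, feeling for the stop.

Run:
```python
from h import *
s=r.state(); f0=s["wrist_force"][0]; x=s["eef_pos"][0]
print(r.move_linear([.516,.061,.0585],velocity=.012,stop_force=14))
for i in range(4):
    s=r.state(); print(s["eef_pos"],s["wrist_force"],s["ft_torque"],s["width"],s["clock"]); r.sleep(.3)
C,p,d=snap("wrist","g4"); a=snap("side","s4")[1]
cv2.imwrite("pics/g4c.png",np.hstack([cv2.resize(p[60:300,140:440],(500,400)),cv2.resize(a[155:215,225:295],(460,400),interpolation=cv2.INTER_CUBIC)])[:,:800])
```

```text
True
[0.5036 0.0613 0.0571] [-1.1966  0.5859  0.2505] [-0.0111  0.4599  0.0361] 0.021177454393426467 14.7417
[0.5032 0.0611 0.0569] [-1.1207 -0.6004 -0.6318] [-0.0487  0.3922  0.0391] 0.020718084862511785 15.0417
[0.5031 0.0612 0.0569] [-2.2272 -0.9157  0.1845] [-0.0575  0.3638 -0.0354] 0.020758564416813476 15.3417
[0.5031 0.0611 0.0569] [-1.3946  0.4087 -0.3322] [-0.0962  0.2974 -0.0001] 0.02086948324109548 15.6417
```

View pics/g4c.png

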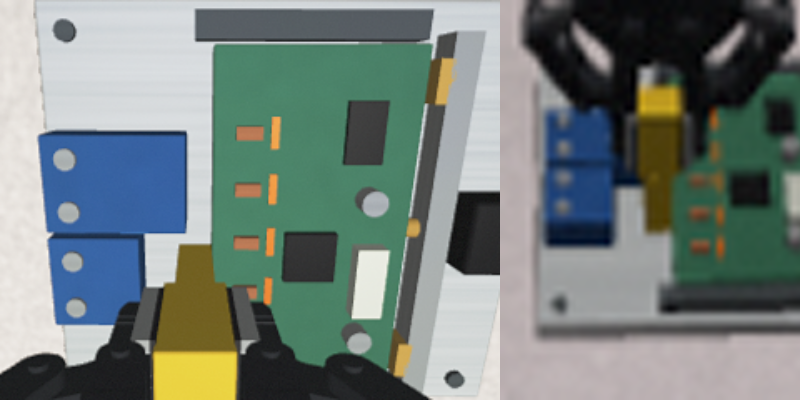

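The board is now against, or very near, both pads ((440,80) and (400,358) in the crop). But the held force relaxed to ~1.5 N after the stop, so I'll advance in small steps until it holds about 14 N.

Run:
```python
from h import *
def F():
    a=[]
    for _ in range(5): r.sleep(.06); a.append(r.state()["wrist_force"])
    return np.mean(a,0)
x=.5035
while x<.5125:
    x+=.0007
    hit=r.move_linear([x,.061,.0580],velocity=.01,stop_force=None); r.sleep(.1); f=F(); s=r.state()
    print(round(x,4),s["eef_pos"],f,s["ft_torque"][1],s["clock"])
    if f[0]<-13: break
```

```text
0.5042 [0.5039 0.0611 0.0579] [-4.6178  0.07   -1.3809] 1.2721675330690885 16.7417
0.5049 [0.5042 0.0613 0.0577] [-6.2215  1.3379 -1.0552] 1.5741102386430528 17.3833
0.5056 [0.5044 0.0614 0.0575] [-8.0082  1.6554 -0.5962] 2.009398122463174 18.025
0.5063 [0.5046 0.0615 0.0574] [-9.7028  1.7202  0.7273] 2.5738628492799065 18.6667
0.507 [0.5047 0.0615 0.0573] [-11.9744   1.26     2.6262] 3.1823632850348353 19.3083
0.5077 [0.5049 0.0614 0.0571] [-14.4538   1.3411   4.0054] 3.6637052913422807 19.95
```

The force rises steeply with almost no motion, so this is a rigid stop. I'll check that the force holds and that both pads are closed.

Run:
```python
from h import *
r.sleep(.8); s=r.state(); print(s["eef_pos"],s["wrist_force"],s["width"],s["clock"])
C,p,d=snap("wrist","g5"); a=snap("scene","sc5")[1]
H,S,V=cv2.split(cv2.cvtColor(p,cv2.COLOR_BGR2HSV)); g=(H>60)&(H<95)&(S>80)
for yj in (-62,-50,-40,40,50,62):   # board edges at rows of jig y, z=.022
    y=(.081+yj/1000); X=np.arange(.49,.61,.0004); K,R,o=C
    q=(np.c_[X,np.full(len(X),y),np.full(len(X),.022)]-o)@R; uv=(q@K.T); uv=np.round(uv[:,:2]/uv[:,2:]).astype(int)
    ok=(uv[:,1]<384)&(uv[:,0]<512)&(uv[:,1]>=0); m=g[uv[ok,1],uv[ok,0]]; print(yj, X[ok][m][[0,-1]] if m.any() else None)
cv2.imwrite("pics/g5c.png",np.hstack([cv2.resize(p[60:300,260:440],(400,533),interpolation=cv2.INTER_CUBIC),cv2.resize(a[170:255,240:305],(400,533),interpolation=cv2.INTER_CUBIC)]))
```

```text
[0.5049 0.0614 0.0571] [-14.3722   2.1103   3.2002] 0.02064563015564643 20.75
-62 [0.5516 0.5888]
-50 [0.5412 0.5888]
-40 [0.538  0.5892]
40 [0.5108 0.5896]
50 [0.5116 0.5896]
62 [0.5112 0.5896]
```

View pics/g5c.png

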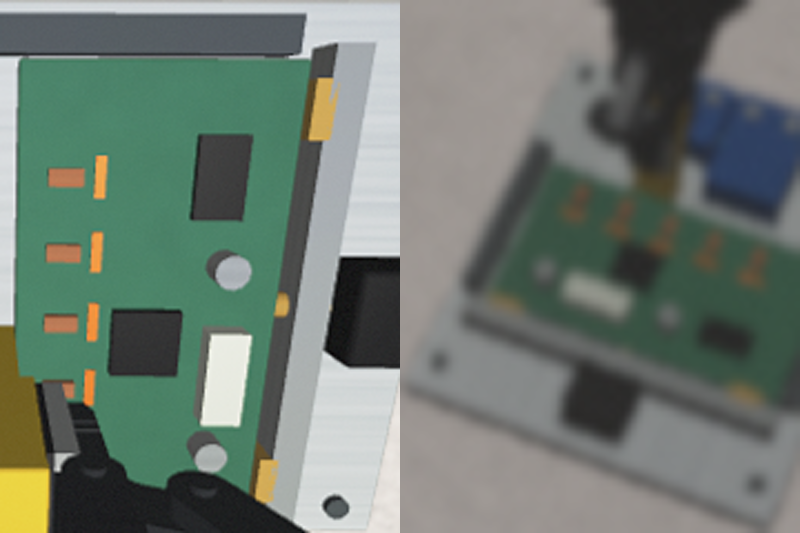

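Both brass pads touch the board edge, with no visible gap at (318,110) or (262,480). The two ends are level within 0.8 mm. The push is steady at 14 N.

```bash
python3 -c "
from rig import r
r.hand_in(); s=r.state(); print(s['wrist_force'],s['eef_pos'],s['clock'])"
```

```text
the job is handed in; nothing more can be done
the job is handed in; nothing more can be done
```

The job is handed in at about 21 s on the robot's clock. The arm is still gripping the spacer and holding the board against the fence. No verdict was reported.

I lifted the spacer from the stand with the jaws across its thickness and lowered the tongue into the wide gap, on the jig's −y side. I then pushed along the jig's +x until I felt the stop and built up the holding force in small steps.

**Last checks before handing in:**
- **Push:** it held steady at about 14 N for 0.8 s. The last steps of 0.7 mm moved the tool only about 0.2 mm each, which shows a rigid stop.
- **Board:** there was no visible gap at either brass pad. The fence-side edge measured x = 0.5888 to 0.5896 m across both ends, 1 to 2 mm short of the 0.5905 m I expected. That is about the camera's 2 mm calibration error, so flushness rests mainly on the picture and the force.
- **Spacer:** gripped, with its underside about 1 mm above the jig floor (worked out from the tool height).

**What disagreed:**
- **First push:** it stopped on its 14 N trigger, but the force then relaxed to 1–2 N, so I pressed again in steps.
- **Grip width:** it read about 21 mm, between the 20 and 22 mm sides, so I confirmed the spacer's orientation from the wrist picture.

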